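# Close the slip bottles and open the square one

### The job

Get the slip bottles in the caddy ready for decorating: press every popped-up push-pull cap on the round bottles fully home, and only when all the round ones are shut, pull the cap of the square bottle fully up so that it clicks open, and leave it so. Do not shift or tip the vase, the bowl or the brush pot.

Things in the scene. Friction and masses are not known exactly. Their poses are not given: they have to be found in the camera images.
- caddy: Wooden bottle caddy, fixed to the bench, 200 (its x) by 262 mm (its y); origin under its centre, z up. Floor 10 mm thick, side walls 55 mm high. Six slots, centres at x = -54 or +54 and y = -82, 0 or +82 mm in its frame: five hold bottles and one the brush pot, in any order.
- caddy_bar (a point): Middle of the top of the caddy's carrying bar, 183 mm above the bench: a fixed bar 14 mm thick along the caddy's y above its x = 0, between the two rows of bottles and higher than the caps, held by uprights 30 mm wide at its y = -126 and +126 mm that reach 190 mm.
- round1: Round slip bottle, 58 mm across, white plastic with a black stem 20 mm across inside the cap that shows for 16 mm below it when the cap is up; held firmly upright in its slot and immovable; origin at the centre of its underside, which is 10 mm above the bench; z up. Neck 36 mm across, ending 90 mm above the origin, where the closed cap sits.
- round1_cap (a joint): Push-pull cap of bottle round1. Reads 0 with the cap fully down (closed), 0.016 with it fully up (open), along the vertical. An over-centre detent holds it at either end: about 8 N starts it moving, the force falls to about 1 N half way, and past half way it snaps on to the far end by itself. 
- round1_top (a point): Centre of the cap's flat top on bottle round1; it moves with the cap: 140 mm above the bench when closed, 156 mm when open. Grey cap 40 mm tall: the upper 18 mm a head 38 mm across, below it a skirt 31 mm across.
- round2: Round slip bottle, 58 mm across, white plastic with a black stem 20 mm across inside the cap that shows for 16 mm below it when the cap is up; held firmly upright in its slot and immovable; origin at the centre of its underside, which is 10 mm above the bench; z up. Neck 36 mm across, ending 98 mm above the origin, where the closed cap sits.
- round2_cap (a joint): Push-pull cap of bottle round2. Reads 0 with the cap fully down (closed), 0.016 with it fully up (open), along the vertical. An over-centre detent holds it at either end: about 8 N starts it moving, the force falls to about 1 N half way, and past half way it snaps on to the far end by itself. 
- round2_top (a point): Centre of the cap's flat top on bottle round2; it moves with the cap: 148 mm above the bench when closed, 164 mm when open. Grey cap 40 mm tall: the upper 18 mm a head 38 mm across, below it a skirt 31 mm across.
- round3: Round slip bottle, 58 mm across, white plastic with a black stem 20 mm across inside the cap that shows for 16 mm below it when the cap is up; held firmly upright in its slot and immovable; origin at the centre of its underside, which is 10 mm above the bench; z up. Neck 36 mm across, ending 106 mm above the origin, where the closed cap sits.
- round3_cap (a joint): Push-pull cap of bottle round3. Reads 0 with the cap fully down (closed), 0.016 with it fully up (open), along the vertical. An over-centre detent holds it at either end: about 8 N starts it moving, the force falls to about 1 N half way, and past half way it snaps on to the far end by itself. 
- round3_top (a point): Centre of the cap's flat top on bottle round3; it moves with the cap: 156 mm above the bench when closed, 172 mm when open. Grey cap 40 mm tall: the upper 18 mm a head 38 mm across, below it a skirt 31 mm across.
- round4: Round slip bottle, 58 mm across, white plastic with a black stem 20 mm across inside the cap that shows for 16 mm below it when the cap is up; held firmly upright in its slot and immovable; origin at the centre of its underside, which is 10 mm above the bench; z up. Neck 36 mm across, ending 114 mm above the origin, where the closed cap sits.
- round4_cap (a joint): Push-pull cap of bottle round4. Reads 0 with the cap fully down (closed), 0.016 with it fully up (open), along the vertical. An over-centre detent holds it at either end: about 8 N starts it moving, the force falls to about 1 N half way, and past half way it snaps on to the far end by itself. 
- round4_top (a point): Centre of the cap's flat top on bottle round4; it moves with the cap: 164 mm above the bench when closed, 180 mm when open. Grey cap 40 mm tall: the upper 18 mm a head 38 mm across, below it a skirt 31 mm across.
- square: Square-bodied (58 mm) slip bottle, the only square one, white plastic with a black stem 20 mm across inside the cap that shows for 16 mm below it when the cap is up; held firmly upright in its slot and immovable; origin at the centre of its underside, which is 10 mm above the bench; z up. Neck 36 mm across, ending 100 mm above the origin, where the closed cap sits.
- square_cap (a joint): Push-pull cap of bottle square. Reads 0 with the cap fully down (closed), 0.016 with it fully up (open), along the vertical. An over-centre detent holds it at either end: about 8 N starts it moving, the force falls to about 1 N half way, and past half way it snaps on to the far end by itself. 
- square_top (a point): Centre of the cap's flat top on bottle square; it moves with the cap: 150 mm above the bench when closed, 166 mm when open. Grey cap 40 mm tall: the upper 18 mm a head 38 mm across, below it a skirt 31 mm across.
- brush_pot: Loose clay pot with brushes, in one caddy slot; 60 mm across, 85 mm tall, 155 mm with brushes; origin at the centre of its underside. Leave it alone.
- vase: Loose unfired clay vase on the bench beyond one end of the caddy; 84 mm across its belly, 68 mm at the rim, 230 mm tall; origin at the centre of its underside, z up. Leave it alone.
- bowl: Loose unfired clay bowl on the bench beyond the other end of the caddy; 110 mm across, 70 mm tall; origin at the centre of its underside. Leave it alone.

How it is judged:
By the outcome, as a careful person would: the job done as asked, in the order asked, and still so for the second after the job is handed in, with the robot touching nothing.
It also fails if it takes over 54 s, if anything falls off the work surface, if the arm or the gripper's body presses on something with over 40 N, if the wrist force passes 120 N, or if a joint passes its speed limit or range.

### The arm

A 6-joint arm with a two-finger parallel gripper is mounted at the origin on the work surface. World frame = base frame: x ahead of the robot, y to its left, z up, the work surface at z = 0. Lengths are in m, angles in rad, forces in N, time in s.
With the tool pointing down it reaches from about 0.3 to 0.775 m from the base axis. Payload 14.6 kg.
Tool frame: the origin (TCP) lies on the centre line of the jaws, within the pads' length; the fingertips stand 19 mm ahead of it and the grasp point (between the pads) is the TCP; z points along the fingers, y is the direction in which the jaws open and shut (so a half turn about z gives the same grasp; the last joint's range is limited). The gripper opens to 94 mm and grips with 3 to 60 N. Pads are 16 mm wide; open, the fingers measure 119 mm over their backs; the gripper's body (75 mm by 177 mm) begins 78 mm behind the grasp point.
Start: joints at [1.19, 0.3, 1.521, -0, 1.321, -0.067], TCP at [0.17, 0.523, 0.224] pointing down, gripper open.
Joint ranges: [-3.03, 3.03], [-0.79, 2.21], [0.23, 2.52], [-1.04, 4.18], [0, 3.07], [-2.55, 2.55]. Speed limits (rad/s): [2.22, 2.22, 2.57, 3.14, 3.14, 3.14].

### API

Orientations are given as [roll, pitch, yaw] about the fixed x, y, z axes, in that order (R = Rz(yaw) Ry(pitch) Rx(roll)).
In Python, from station import ctrl gives the robot as it stands. The module is installed in compiled form; this text tells all that it offers.
- The arm moves only by the shell command python3 -m creep 'ROWS' [FORCE]. ROWS is a JSON object of lists of equal length, an entry for each row: "translation": the shift along the world's x, y, z in mm, a list of three; "yaw": the turn about the world's z in rad; "gripper": the closure in counts, from 0 (fully open) to 255 (shut). A call has 1 to 5 rows; each row is the pose to reach, as a shift and turn from the pose measured when the call began; what a row does not reach only later rows make up. A row lasts 1/12 s, in which the tool goes at most 41.7 mm and 7.16 degrees, less where a joint would pass 70% of its speed; a pose out of reach is approached as far as the arm can. A call with a gripper value outside its range is refused whole. The fingers move at their own pace and stop on an object; FORCE is the grip in N (left out, the last holds). Time passes only in rows, so rows that repeat a pose let the fingers close. It gives the time, the measured TCP pose, the force and the opening at its end, in the units of the state.
- ctrl.get_obs(): the state, without advancing time (a new reading comes with each control period).
- ctrl.camera(name): name is "scene" or "top"; returns a dict with "pixels" (384x512x3 uint8, red, green, blue), "depth" (384x512 float32, m along the optical axis (not along the pixel's ray), 0 where there is no reading), "fx", "fy", "cx", "cy" (pixels), "R" (3x3) and "t" (3): a world point X has camera coordinates R X + t. Camera axes: x right, y down, z forward; pixel columns grow to the right and rows downward; lengths in m; the calibration is good to about 2 mm. A picture is of the moment at which its call begins.
- ctrl.hand_in(): hands the job in, once; it reports no verdict.
The state is a dict: "time_s": time; "qpos": joint angles; "joint_vel": joint speeds; "tau": joint torques, N m; "ee_pos": TCP position; "eef_rot": TCP orientation; "force": force on the tool from outside, world axes, zero at the start; "moment": the same for the moment, N m; "grip_width": finger opening in m.
Only numpy, scipy, OpenCV 4.12 (cv2) and the standard library are available. Lean on these libraries where they do the work, as an engineer would, in place of code of your own. Each camera call takes 0.05 s, during which the arm holds its last target. There are 200 camera calls.

## Working session

There is one attempt and no reset: what is moved stays moved. The work goes in short steps, Python scripts to look and compute and a shell command to move; the robot and the scene stay as the last step left them, time stands still between calls to the robot, and variables do not carry over. Pictures are saved under pics/ and viewed, about 8 in all and at most 12, crops included, and the job is handed in when it is done.

```bash
mkdir -p pics; python3 - <<'E'
from station import ctrl
import cv2,numpy as np
for n in("scene","top"):
    c=ctrl.camera(n); cv2.imwrite(f"pics/{n}0.png",c["pixels"][:,:,::-1]); np.savez(f"/tmp/{n}0.npz",**c)
    print(n,c["fx"],c["cx"],c["cy"],(-c["R"].T@c["t"]).round(3),c["R"].round(2).tolist())
o=ctrl.get_obs();print(o)
E
```

```text
scene 370.4432755887957 259.2452978256059 189.06024522959223 [ 0.893 -0.309  0.907] [[0.79, 0.61, 0.0], [0.52, -0.67, -0.53], [-0.32, 0.42, -0.85]]
top 377.86844299074824 256.4834543399657 190.6958975667541 [0.535 0.029 0.911] [[-0.03, -1.0, 0.0], [-1.0, 0.03, -0.05], [0.05, -0.0, -1.0]]
{'time_s': 0.1, 'qpos': array([ 1.19037407e+00,  3.00390429e-01,  1.52148439e+00,  1.66894198e-05,
        1.32072087e+00, -6.65914035e-02]), 'joint_vel': array([ 1.62344533e-03, -1.32023030e-03, -1.74023188e-03,  7.19342774e-04,
       -2.22653802e-03,  4.20717828e-05]), 'tau': array([-2.91659535e-04, -5.32643223e+01, -3.53283656e+01,  7.08980835e-02,
        2.34482624e-02, -7.94925973e-05]), 'ee_pos': array([0.16970473, 0.52294555, 0.22397148]), 'eef_rot': array([-3.14059292e+00, -8.28741090e-05,  2.82775762e+00]), 'force': array([ 0.42731399, -0.32670721, -0.25460958]), 'moment': array([ 0.03429221, -0.02749092, -0.00546774]), 'grip_width': 0.09403168670463179}
```

View pics/scene0.png

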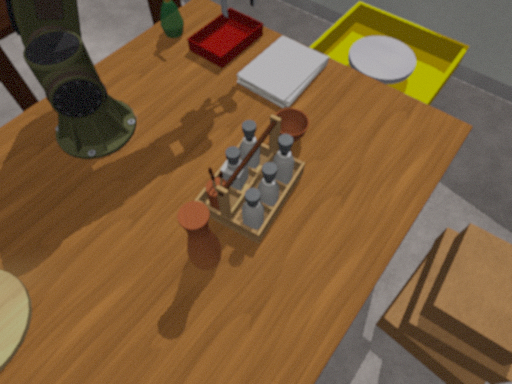

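View pics/top0.png

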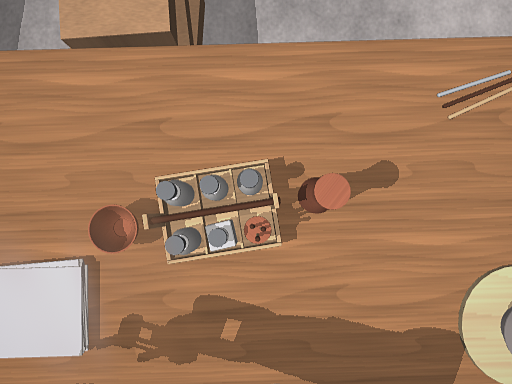

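The scene view shows the caddy at about (255,185). In the top view the caps of the far row are at (173,190), (210,185) and (249,182). The near row has a round bottle (180,243), the square one (220,236) and the pot (258,230). The bowl is at (113,229) and the vase at (332,191). Next I'll measure the cap tops from depth.

```bash
cat > h.py <<'E'
import numpy as np,cv2
def cloud(c):
    d=c["depth"];v,u=np.mgrid[:d.shape[0],:d.shape[1]]
    P=np.stack([(u-c["cx"])/c["fx"]*d,(v-c["cy"])/c["fy"]*d,d],-1)
    return (P-c["t"])@c["R"]
def proj(c,X):
    q=c["R"]@np.array(X)+c["t"]; return c["fx"]*q[0]/q[2]+c["cx"],c["fy"]*q[1]/q[2]+c["cy"]
E
python3 - <<'E'
from h import *
for n in("top","scene"):
    c=dict(np.load(f"/tmp/{n}0.npz"));W=cloud(c);hsv=cv2.cvtColor(c["pixels"],cv2.COLOR_RGB2HSV)
    grey=(hsv[...,1]<90)&(W[...,2]>.125)&(W[...,2]<.2)&(W[...,0]>.3)&(W[...,0]<.75)&(abs(W[...,1])<.3)
    k,l,s,ce=cv2.connectedComponentsWithStats(grey.astype(np.uint8))
    for i in range(1,k):
        if s[i,4]<30: continue
        p=W[l==i];zt=np.percentile(p[:,2],90);q=p[p[:,2]>zt-.004]
        m=(q.max(0)+q.min(0))/2
        print(n,ce[i].round(),s[i,4],"ztop %.4f"%np.median(q[:,2]),"mid",m.round(4),"mean",q.mean(0).round(4),"ext",np.ptp(q,0).round(3))
    # bar
    b=(W[...,2]>.174)&(W[...,2]<.2)&(hsv[...,1]>90)&(W[...,0]>.3)&(W[...,0]<.75)&(abs(W[...,1])<.3)
    b=b.astype(np.uint8);k,l,s,ce=cv2.connectedComponentsWithStats(b)
    for i in range(1,k):
        if s[i,4]>30:
            q=W[l==i]; r=cv2.minAreaRect((q[:,:2]*1000).astype(np.float32));print("bar",n,s[i,4],ce[i],r,np.median(q[:,2]))
    for nm,lo,hi in(("vase",.2,.25),("bowl",.06,.08)):
        m=(W[...,2]>lo)&(W[...,2]<hi)&(hsv[...,1]>90)&(W[...,0]>.3)&(W[...,0]<.75)&(abs(W[...,1])<.4)
        k,l,s,ce=cv2.connectedComponentsWithStats(m.astype(np.uint8));i=1+np.argmax(s[1:,4]) if k>1 else 0
        if i: q=W[l==i];print(nm,n,s[i,4],q.min(0).round(3),q.max(0).round(3))
    x=slice(150,265),slice(140,300)
    if n=="scene": x=slice(100,250),slice(180,330)
    cv2.imwrite(f"pics/{n}crop.png",cv2.resize(c["pixels"][x][:,:,::-1],None,fx=4,fy=4,interpolation=cv2.INTER_CUBIC))
E
```

```text
top [249. 178.] 277 ztop 0.1484 mid [0.6007 0.0416 0.1491] mean [0.601  0.0423 0.1484] ext [0.037 0.037 0.006]
top [209. 184.] 291 ztop 0.1563 mid [0.5904 0.1237 0.1566] mean [0.5904 0.123  0.1562] ext [0.036 0.036 0.006]
top [166. 190.] 340 ztop 0.1804 mid [0.5795 0.2045 0.1809] mean [0.5796 0.2045 0.1805] ext [0.035 0.036 0.006]
top [274. 198.] 33 ztop 0.1902 mid [ 0.5554 -0.0075  0.1908] mean [ 0.5562 -0.0069  0.1903] ext [0.019 0.007 0.005]
top [217. 237.] 289 ztop 0.1505 mid [0.4837 0.1091 0.1511] mean [0.4833 0.1094 0.1506] ext [0.036 0.036 0.006]
top [175. 244.] 330 ztop 0.1727 mid [0.4726 0.1906 0.1731] mean [0.4728 0.1904 0.1727] ext [0.035 0.036 0.006]
bar top 1037 [209.55544841 211.0048216 ] ((536.3587646484375, 114.0621566772461), (29.099151611328125, 265.2729187011719), 7.11257791519165) 0.18211070641932708
vase top 1051 [ 0.533 -0.142  0.227] [ 0.599 -0.076  0.234]
bowl top 416 [0.45  0.295 0.06 ] [0.559 0.4   0.074]
scene [249. 129.] 214 ztop 0.1728 mid [0.4753 0.1904 0.1733] mean [0.4759 0.1894 0.1727] ext [0.037 0.039 0.006]
scene [285. 145.] 272 ztop 0.1807 mid [0.5
[... 261 characters left out ...]
57 0.1801] ext [0.018 0.129 0.006]
scene [269. 171.] 221 ztop 0.1568 mid [0.5928 0.1235 0.1577] mean [0.5928 0.1229 0.1566] ext [0.037 0.037 0.007]
scene [252. 196.] 219 ztop 0.1487 mid [0.6032 0.0423 0.1489] mean [0.604  0.0419 0.1486] ext [0.037 0.036 0.006]
bar scene 550 [248.65818182 155.73454545] ((539.9395751953125, 114.56182098388672), (29.91463851928711, 265.7778015136719), 7.48766565322876) 0.1827823755249352
bar scene 77 [198.98701299 232.88311688] ((582.3729858398438, -118.12028503417969), (46.77029800415039, 21.395322799682617), 55.02552795410156) 0.1825266877012022
vase scene 811 [ 0.536 -0.141  0.201] [ 0.602 -0.076  0.234]
bowl scene 170 [0.453 0.306 0.06 ] [0.562 0.4   0.074]
```

View pics/scenecrop.png

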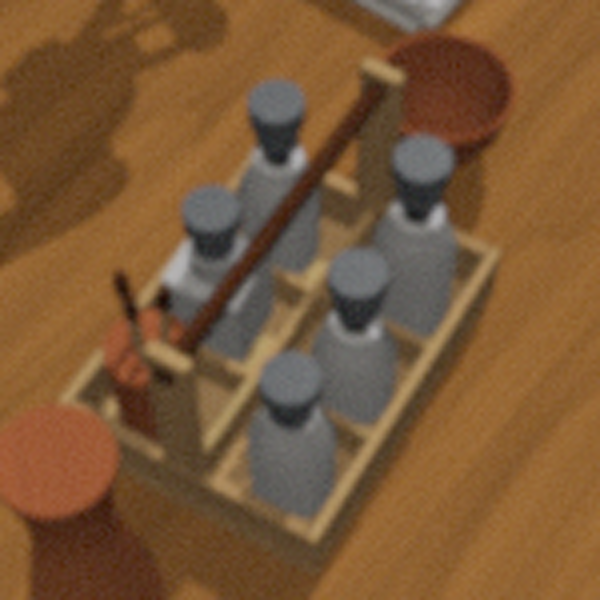

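Top heights are 0.180, 0.172 and 0.156 m, with one bottle at 0.148 m. Only round3 open can give 0.172, so round4 (0.581,0.2045), round3 (0.474,0.190) and round1 (0.5915,0.1235) are up. Round2 is down, and the square cap is closed at (0.485,0.109). Both views agree. I'll move above round4 with the fingers shut and turn the jaws along the caddy's y.

```bash
python3 -m creep '{"translation":[[0,0,36],[30,-23,36],[62,-48,36],[94,-73,36],[126,-98,36]],"yaw":[0.09,0.18,0.27,0.36,0.44],"gripper":[255,255,255,255,255]}' 20
python3 -m creep '{"translation":[[32,-25,0],[64,-50,0],[96,-75,0],[128,-100,0],[160,-125,0]],"yaw":[0,0,0,0,0],"gripper":[255,255,255,255,255]}'
python3 - <<'E'
from h import *
c=dict(np.load("/tmp/top0.npz"));d=dict(np.load("/tmp/scene0.npz"))
# points near square, in caddy frame (angle 7.4deg)
a=np.radians(7.45);ey=np.array([-np.sin(a),np.cos(a)]);ex=np.array([np.cos(a),np.sin(a)])
for cc,o in((c,(.4835,.1092)),(d,(.486,.1092))):
    W=cloud(cc).reshape(-1,3);r=W[:,:2]-np.array(o);x,y=r@ex,r@ey
    for s in(1,-1):
        m=(W[:,2]>.11)&(abs(x)<.016)&(s*y>.022)&(s*y<.09);print(s,m.sum(),(np.sort(s*y[m])[:8]*1000).round())
E
```

```text
time_s: 0.52
ee_pos: [0.2966, 0.4236, 0.2598]
eef_rot: [-3.14, -0.0, -3.01]
force: [0.1, 0.6, -0.5]
grip_width: 0.0642
time_s: 0.93
ee_pos: [0.4578, 0.297, 0.2596]
eef_rot: [-3.14, -0.001, -3.01]
force: [0.4, 0.5, 0.0]
grip_width: 0.0307
1 289 [63. 63. 63. 64. 64. 64. 64. 64.]
-1 52 [69. 69. 69. 70. 70. 71. 71. 71.]
1 239 [62. 62. 63. 63. 64. 64. 64. 64.]
-1 72 [67. 68. 70. 71. 71. 72. 72. 73.]
```

```bash
python3 -m creep '{"translation":[[31,-23,0],[62,-46,0],[93,-70,0],[123,-92,0],[123,-92,0]],"yaw":[0,0,0,0,0],"gripper":[255,255,255,255,255]}'
python3 -m creep '{"translation":[[0,0,-20],[0,0,-40],[0,0,-50],[0,0,-50],[0,0,-50]],"yaw":[0,0,0,0,0],"gripper":[255,255,255,255,255]}'
```

```text
time_s: 1.35
ee_pos: [0.5843, 0.2007, 0.2582]
eef_rot: [-3.139, -0.002, -3.014]
force: [-1.2, -0.1, -1.2]
grip_width: 0.0005
time_s: 1.77
ee_pos: [0.5841, 0.201, 0.2085]
eef_rot: [-3.139, -0.002, -3.014]
force: [-0.3, 0.0, -0.2]
grip_width: 0.0003
```

```bash
python3 -m creep '{"translation":[[-3,3,0],[-3,3,-6],[-3,3,-12],[-3,3,-18],[-3,3,-22]],"yaw":[0,0,0,0,0],"gripper":[255,255,255,255,255]}'
python3 - <<'E'
from station import ctrl
import cv2
c=ctrl.camera("scene");cv2.imwrite("pics/s1.png",cv2.resize(c["pixels"][60:250,170:350,::-1],None,fx=3,fy=3))
E
```

```text
time_s: 2.18
ee_pos: [0.5809, 0.204, 0.1858]
eef_rot: [-3.139, -0.003, -3.014]
force: [-0.5, -0.4, 0.7]
grip_width: 0.0002
```

View pics/s1.png

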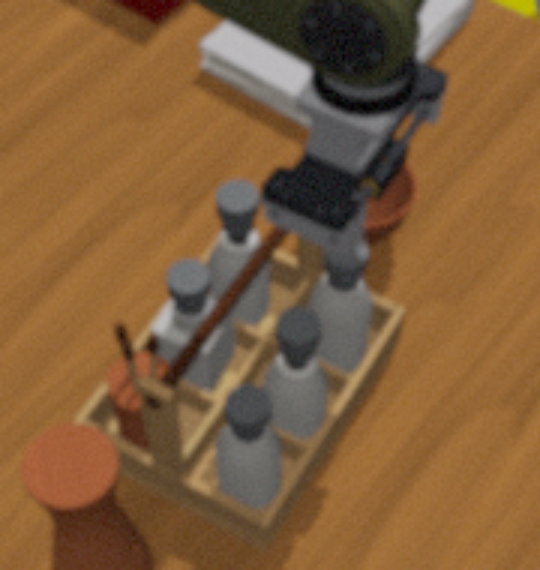

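Fingers stand on round4's cap at about (345,250) and the cap looks down. I'll press on gently to feel the stop.

```bash
python3 -m creep '{"translation":[[0,0,-2],[0,0,-3],[0,0,-4],[0,0,-4],[0,0,-4]],"yaw":[0,0,0,0,0],"gripper":[255,255,255,255,255]}'
```

```text
time_s: 2.65
ee_pos: [0.581, 0.2038, 0.1831]
eef_rot: [-3.139, -0.002, -3.014]
force: [-6.8, -1.3, 18.2]
grip_width: 0.0007
```

Firm stop at 0.183 m, exactly the closed height (18 N). On to round1.

```bash
python3 -m creep '{"translation":[[0,0,27],[5,-40,27],[10,-80,27],[10,-80,27],[10,-80,17]],"yaw":[0,0,0,0,0],"gripper":[255,255,255,255,255]}'
python3 -m creep '{"translation":[[0,0,-5],[0,0,-10],[0,0,-15],[0,0,-15],[0,0,-15]],"yaw":[0,0,0,0,0],"gripper":[255,255,255,255,255]}'
```

```text
time_s: 3.07
ee_pos: [0.5919, 0.1223, 0.2014]
eef_rot: [-3.139, 0.001, -3.017]
force: [0.4, 0.9, 0.9]
grip_width: 0.0002
time_s: 3.48
ee_pos: [0.5917, 0.1229, 0.186]
eef_rot: [-3.139, 0.0, -3.016]
force: [0.4, -0.3, 0.1]
grip_width: 0.0003
```

```bash
python3 -m creep '{"translation":[[0,0,-6],[0,0,-12],[0,0,-18],[0,0,-23],[0,0,-23]],"yaw":[0,0,0,0,0],"gripper":[255,255,255,255,255]}'
python3 -m creep '{"translation":[[0,0,-2],[0,0,-4],[0,0,-5],[0,0,-6],[0,0,-6]],"yaw":[0,0,0,0,0],"gripper":[255,255,255,255,255]}'
```

```text
time_s: 3.9
ee_pos: [0.5911, 0.1227, 0.1614]
eef_rot: [-3.139, -0.002, -3.016]
force: [0.3, 0.3, 0.3]
grip_width: 0.0007
time_s: 4.32
ee_pos: [0.5917, 0.1228, 0.1589]
eef_rot: [-3.139, 0.001, -3.016]
force: [-11.6, -1.8, 30.0]
grip_width: 0.0004
```

Round1 stops at 0.159 m, as it should when closed. Now over the bar to round3.

```bash
python3 -m creep '{"translation":[[0,0,40],[0,0,75],[-36,20,75],[-72,40,75],[-108,60,75]],"yaw":[0,0,0,0,0],"gripper":[255,255,255,255,255]}'
python3 - <<'E'
from station import ctrl;o=ctrl.get_obs();print(o["ee_pos"])
E
```

```text
time_s: 4.73
ee_pos: [0.4824, 0.183, 0.234]
eef_rot: [-3.139, 0.002, -3.017]
force: [0.1, 0.9, 0.6]
grip_width: 0.0004
[0.48236781 0.18297087 0.23395936]
```

```bash
python3 -m creep '{"translation":[[-8,7,0],[-8,7,-15],[-8,7,-34],[-8,7,-34],[-8,7,-34]],"yaw":[0,0,0,0,0],"gripper":[255,255,255,255,255]}'
python3 -m creep '{"translation":[[0,0,-6],[0,0,-11],[0,0,-16],[0,0,-22],[0,0,-22]],"yaw":[0,0,0,0,0],"gripper":[255,255,255,255,255]}'
python3 -m creep '{"translation":[[0,0,-2],[0,0,-4],[0,0,-5],[0,0,-6],[0,0,-6]],"yaw":[0,0,0,0,0],"gripper":[255,255,255,255,255]}'
```

```text
time_s: 5.15
ee_pos: [0.4743, 0.1898, 0.1997]
eef_rot: [-3.138, 0.001, -3.017]
force: [-0.0, -0.3, 1.4]
grip_width: 0.0005
time_s: 5.57
ee_pos: [0.4739, 0.1896, 0.1764]
eef_rot: [-3.138, -0.001, -3.018]
force: [-0.1, 1.0, -0.0]
grip_width: 0.0005
time_s: 5.98
ee_pos: [0.4747, 0.1898, 0.1747]
eef_rot: [-3.139, 0.003, -3.017]
force: [-15.1, -6.0, 44.4]
grip_width: 0.0003
```

Round3 is at its closed stop. I'll lift, go above the square bottle with jaws about 60 mm open, and check all the caps by depth.

```bash
python3 -m creep '{"translation":[[0,0,35],[0,0,70],[5,-40,70],[10,-80,70],[10,-80,70]],"yaw":[0,0,0,0,0],"gripper":[255,255,92,92,92]}'
python3 -m creep '{"translation":[[0,0,0],[0,0,0],[0,0,0],[0,0,0],[0,0,0]],"yaw":[0,0,0,0,0],"gripper":[92,92,92,92,92]}'
cat > chk.py <<'E'
from h import *
from station import ctrl
S=dict(r4=(.581,.2045),r1=(.5915,.1235),r3=(.474,.190),r2=(.602,.042),sq=(.485,.109))
for n in("scene","top"):
    c=ctrl.camera(n);W=cloud(c)
    for k,p in S.items():
        z=W[...,2][(np.hypot(W[...,0]-p[0],W[...,1]-p[1])<.013)&(W[...,2]>.13)&(W[...,2]<.19)]
        print(n,k,len(z),np.median(z).round(4) if len(z) else None)
    for nm,lo,hi in(("vase",.2,.25),("bowl",.06,.08)):
        m=(W[...,2]>lo)&(W[...,2]<hi)&(W[...,0]>.42)&(W[...,0]<.65)&((W[...,1]<-.05)if nm=="vase" else (W[...,1]>.28))&(abs(W[...,1])<.42)
        q=W[m];print(nm,n,len(q),q.min(0).round(3),q.max(0).round(3))
    cv2.imwrite(f"pics/{n}_last.png",cv2.resize(c["pixels"][60:260,90:370,::-1],None,fx=2.5,fy=2.5))
E
python3 chk.py
```

```text
time_s: 6.4
ee_pos: [0.4852, 0.1053, 0.2451]
eef_rot: [-3.138, 0.004, -3.021]
force: [0.3, 0.0, 0.7]
grip_width: 0.0167
time_s: 6.82
ee_pos: [0.4851, 0.106, 0.2449]
eef_rot: [-3.138, 0.003, -3.019]
force: [0.6, -0.5, 0.4]
grip_width: 0.0504
scene r4 68 0.1649
scene r1 71 0.1407
scene r3 62 0.1571
scene r2 82 0.1485
scene sq 67 0.1503
vase scene 810 [ 0.535 -0.142  0.201] [ 0.602 -0.076  0.235]
bowl scene 223 [0.453 0.295 0.06 ] [0.562 0.404 0.074]
top r4 134 0.1644
top r1 127 0.1403
top r3 0 None
top r2 128 0.1483
top sq 0 None
vase top 1052 [ 0.533 -0.142  0.226] [ 0.599 -0.076  0.234]
bowl top 401 [0.45  0.295 0.06 ] [0.559 0.403 0.074]
```

All four round caps read closed (0.164, 0.140, 0.157, 0.148), and the vase and bowl haven't moved. Now down over the square cap.

```bash
python3 -m creep '{"translation":[[0,3,-25],[0,3,-50],[0,3,-65],[0,3,-70],[0,3,-70]],"yaw":[0,0,0,0,0],"gripper":[88,88,88,88,88]}'
python3 - <<'E'
from station import ctrl
import cv2
c=ctrl.camera("scene");cv2.imwrite("pics/s2.png",cv2.resize(c["pixels"][70:230,160:320,::-1],None,fx=3.5,fy=3.5))
E
```

```text
time_s: 7.33
ee_pos: [0.4847, 0.109, 0.1742]
eef_rot: [-3.138, 0.002, -3.019]
force: [-0.6, 0.6, -0.0]
grip_width: 0.0616
```

View pics/s2.png

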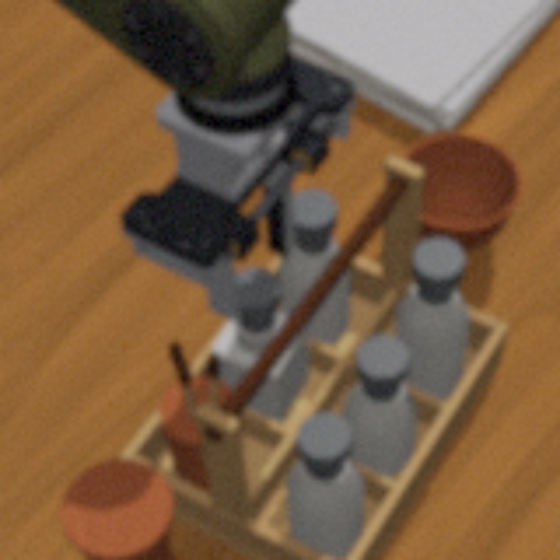

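The jaws straddle the square cap at (258,290), with one finger at (222,290) clear of the brushes at (180,360). All the round caps are down. Descend, close, then lift.

```bash
python3 -m creep '{"translation":[[0,0,-12],[0,0,-24],[0,0,-35],[0,0,-35],[0,0,-35]],"yaw":[0,0,0,0,0],"gripper":[88,88,88,88,88]}'
python3 -m creep '{"translation":[[0,0,0],[0,0,0],[0,0,0],[0,0,0],[0,0,0]],"yaw":[0,0,0,0,0],"gripper":[200,200,200,200,200]}' 40
```

```text
time_s: 7.8
ee_pos: [0.4854, 0.1091, 0.1408]
eef_rot: [-3.138, 0.003, -3.019]
force: [0.1, 0.4, 0.8]
grip_width: 0.0614
time_s: 8.22
ee_pos: [0.4856, 0.1093, 0.1412]
eef_rot: [-3.138, 0.004, -3.019]
force: [-1.6, 2.1, 3.1]
grip_width: 0.0372
```

Gripped at 37 mm, the size of the head. Pull up 17 mm.

```bash
python3 -m creep '{"translation":[[0,0,3],[0,0,7],[0,0,11],[0,0,14],[0,0,17]],"yaw":[0,0,0,0,0],"gripper":[200,200,200,200,200]}' 40
python3 -m creep '{"translation":[[0,0,0],[0,0,1],[0,0,1],[0,0,1],[0,0,1]],"yaw":[0,0,0,0,0],"gripper":[200,200,200,200,200]}'
```

```text
time_s: 8.63
ee_pos: [0.4851, 0.1092, 0.1577]
eef_rot: [-3.138, 0.003, -3.02]
force: [14.6, 2.8, -42.4]
grip_width: 0.0372
time_s: 9.05
ee_pos: [0.4852, 0.1092, 0.1575]
eef_rot: [-3.138, 0.003, -3.02]
force: [10.6, 4.2, -20.3]
grip_width: 0.0368
```

It rose 16 mm and is now pulling against its top stop. Release and rise.

```bash
python3 -m creep '{"translation":[[0,0,0],[0,0,0],[0,0,0],[0,0,0],[0,0,0]],"yaw":[0,0,0,0,0],"gripper":[88,88,88,88,88]}'
python3 -m creep '{"translation":[[0,0,0],[0,0,20],[0,0,50],[0,0,85],[0,0,100]],"yaw":[0,0,0,0,0],"gripper":[88,88,88,88,88]}'
python3 -m creep '{"translation":[[-30,10,0],[-60,20,0],[-90,30,0],[-110,40,0],[-110,40,0]],"yaw":[0,0,0,0,0],"gripper":[88,88,88,88,88]}'
python3 chk.py
```

```text
time_s: 9.47
ee_pos: [0.4852, 0.1092, 0.1578]
eef_rot: [-3.138, 0.003, -3.02]
force: [-0.4, 0.3, 0.2]
grip_width: 0.0613
time_s: 9.88
ee_pos: [0.486, 0.1094, 0.2621]
eef_rot: [-3.138, 0.008, -3.02]
force: [0.1, -0.4, 0.2]
grip_width: 0.0616
time_s: 10.3
ee_pos: [0.3735, 0.1503, 0.2627]
eef_rot: [-3.139, 0.009, -3.018]
force: [-0.8, -0.6, 0.7]
grip_width: 0.0617
scene r4 65 0.1646
scene r1 69 0.1407
scene r3 58 0.1563
scene r2 76 0.1489
scene sq 67 0.1668
vase scene 811 [ 0.535 -0.141  0.2  ] [ 0.602 -0.076  0.234]
bowl scene 223 [0.453 0.295 0.06 ] [0.562 0.405 0.074]
top r4 139 0.1644
top r1 123 0.1402
top r3 137 0.1564
top r2 131 0.1483
top sq 141 0.1666
vase top 1055 [ 0.533 -0.142  0.226] [ 0.598 -0.076  0.234]
bowl top 440 [0.45  0.295 0.06 ] [0.559 0.404 0.075]
```

View pics/scene_last.png

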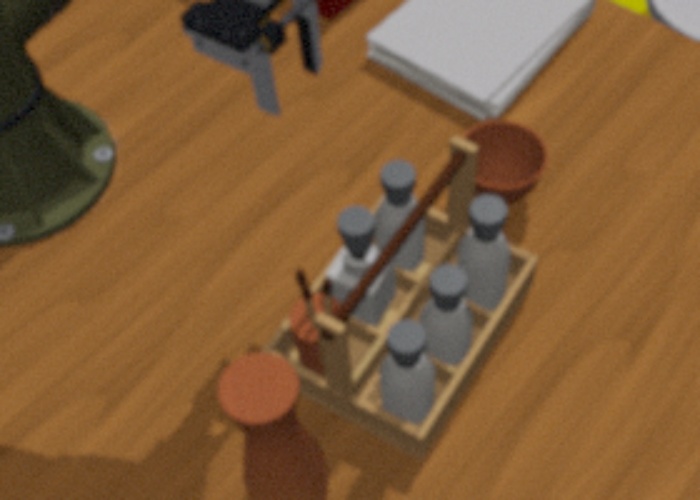

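The square cap at (357,230) is up, the round caps are down, the arm is clear and nothing else has moved.

```bash
python3 -c "
from station import ctrl
print(ctrl.hand_in())"
```

```text
the job is handed in; nothing more can be done
None
```

The job is done and handed in at about 10 s of robot time: all four round caps are shut and the square bottle's cap is open.

- **Round caps:** round4, round1 and round3 had been up, so I pressed each one home to a firm stop. Round2 was already closed. Before I touched the square bottle, the scene camera showed all four tops at their closed heights. The top camera confirmed three then, with round3 hidden by the arm.
- **Square cap:** I gripped it by the head and pulled it up 16 mm to its stop, then released it. It stayed up.
- **Last check:** with the arm clear, both cameras agreed to within about 1 mm:

| Cap | Measured top (mm) | Should be (mm) |
|---|---|---|
| round1 | 140–141 | 140 |
| round2 | 148–149 | 148 |
| round3 | 156 | 156 |
| round4 | 164–165 | 164 |
| square | 167 | 166 |

- **Vase, bowl and brush pot:** the vase and bowl measured within about 1 mm of where they started. I checked the brush pot only by eye, and it looked untouched.
- **Forces:** the highest reading was about 44 N vertically at the wrist, when the fingertips pressed round3 against its stop. The gripper's body touched nothing that I saw.

No check failed or disagreed.

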